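Sort the stray nut and bolt into the parts tote, then lift and hold it level

TASK

Pick up the stray hex nut and the stray bolt lying on the bench and put each into the bay of the parts tote that already holds one of its kind, nut with nut and bolt with bolt, while the tote stands on the bench. Then take the tote by its wooden grip, lift it straight up about 12 cm clear of the bench, and keep it steady and level in the air for two seconds; finish while still holding it up. Do not tip the tote, and leave the oil can, the spray can and the wrench where they are.

Things in the scene. Friction and masses are not known exactly. Their poses are not given: they have to be found in the camera images.
- tote: open wooden tote, 160 mm along x, 280 mm along y, 40 mm high, walls and floor 4 mm thick. Origin: centre of its underside, z up. A 40 mm high wall at y = 0, under the grip, divides it into a +y and a -y bay, each 152 x 134 mm inside, centred 69 mm from that wall. One bay holds a nut, the other a bolt, both in the tote's +x half; the -x half of each bay is empty. 0.3 to 0.46 kg empty
- tote_grip (a point): centre of the dark wooden grip bar, 104 mm above the tote's underside: bar 132 mm long along the tote's x, 18 mm wide along its y, 24 mm tall (top at 116 mm). Open below down to the dividing wall; an upright 16 mm wide holds each end. Loaded, the tote weighs up to 0.95 kg and balances within 15 mm of this point along the bar
- nut_b: the stray hex nut, plain steel, lying flat on the bench: 36 mm across flats (41.6 mm across corners), 19 mm thick, hole about 23 mm. Origin at its centre, z along the hole; its flats face its own x axis and every 60 degrees from it. About 0.1 kg
- nut_a: the nut already in the tote, same make: its bay is the nut bay. It starts 36 to 46 mm on the +x side of the bay's middle. Origin at its centre
- bolt_b: the stray steel hex-head bolt lying on the bench, 60 mm long: head 24 mm across flats, 10 mm thick, shank 16 mm diameter, 50 mm long. Origin on its axis at mid-length, 10.4 mm above the bench; its x axis points level from head to threaded end (the bolt dips 4.6 degrees to that end): head at x -30 to -20 mm, shank -20 to +30 mm. About 0.115 kg
- bolt_a: the bolt already in the tote, same make and axes: its bay is the bolt bay. It starts 36 to 46 mm on the +x side of the bay's middle, lying roughly across (along the tote's y)
- oil_can: bystander: black pump oil can, 68 mm in diameter, 190 mm high with its thin spout. Origin at the centre of its underside
- spray_can: bystander: blue bottle-shaped can with a black cap, 58 mm in diameter, 160 mm high. Origin at the centre of its underside
- wrench: bystander: steel wrench, 200 mm long, lying flat beyond the tote. Origin under its middle

How it is judged:
On the way, in this order (a step that is already met when the one before it is completed fails the run):
1. all four parts lie in the tote, nuts in one bay and bolts in the other, let go, with the tote standing level on the bench (x of nut_a in the frame of tote between -0.08 and 0.08 m and y of nut_a in the frame of tote between -0.14 and 0.14 m and z of nut_a in the frame of tote between 0 and 0.04 m and x of nut_b in the frame of tote between -0.08 and 0.08 m and y of nut_b in the frame of tote between -0.14 and 0.14 m and z of nut_b in the frame of tote between 0 and 0.04 m and x of bolt_a in the frame of tote between -0.08 and 0.08 m and y of bolt_a in the frame of tote between -0.14 and 0.14 m and z of bolt_a in the frame of tote between 0 and 0.04 m and x of bolt_b in the frame of tote between -0.08 and 0.08 m and y of bolt_b in the frame of tote between -0.14 and 0.14 m and z of bolt_b in the frame of tote between 0 and 0.04 m and ((y of each of nut_a, nut_b in the frame of tote above 0.003 m and y of each of bolt_a, bolt_b in the frame of tote below -0.003 m) or (y of each of nut_a, nut_b in the frame of tote below -0.003 m and y of each of bolt_a, bolt_b in the frame of tote above 0.003 m)) and height (world z) of tote below 0.01 m and angle between tote's own z axis and vertical below 0.05 rad and contact force between each of nut_a, nut_b, bolt_a, bolt_b and the fingers below 0.1 N), for 0.2 s.
2. the tote is held by the fingers at least 80 mm above the bench, level and steady for a second, the parts still sorted in it (height (world z) of tote above 0.08 m and angle between tote's own z axis and vertical below 0.12 rad and linear speed of tote below 0.03 m/s and angular speed of tote below 0.15 rad/s and contact force between tote and the fingers above 3 N and contact force between tote and oil_can below 0.1 N and contact force between tote and spray_can below 0.1 N and contact force between tote and wrench below 0.1 N and x of nut_a in the frame of tote between -0.08 and 0.08 m and y of nut_a in the frame of tote between -0.14 and 0.14 m and z of nut_a in the frame of tote between 0 and 0.04 m and x of nut_b in the frame of tote between -0.08 and 0.08 m and y of nut_b in the frame of tote between -0.14 and 0.14 m and z of nut_b in the frame of tote between 0 and 0.04 m and x of bolt_a in the frame of tote between -0.08 and 0.08 m and y of bolt_a in the frame of tote between -0.14 and 0.14 m and z of bolt_a in the frame of tote between 0 and 0.04 m and x of bolt_b in the frame of tote between -0.08 and 0.08 m and y of bolt_b in the frame of tote between -0.14 and 0.14 m and z of bolt_b in the frame of tote between 0 and 0.04 m and ((y of each of nut_a, nut_b in the frame of tote above 0.003 m and y of each of bolt_a, bolt_b in the frame of tote below -0.003 m) or (y of each of nut_a, nut_b in the frame of tote below -0.003 m and y of each of bolt_a, bolt_b in the frame of tote above 0.003 m))), for 1 s.
At the end, for the whole second after the job is handed in: the fingers hold the tote with its underside more than 80 mm above the bench, level within 0.12 rad (7 degrees), still (under 30 mm/s and 0.15 rad/s), nothing else carrying it, both nuts in one bay and both bolts in the other below the rim (all of step 2); the arm keeps its last pose, push and grip.
It fails at once if the tote is tipped more than 0.3 rad (angle between tote's own z axis and vertical above 0.3 rad).
It fails at once if the oil can is moved more than 30 mm or knocked over (distance of oil_can from where it was at the start of the episode above 0.03 m or angle between oil_can's own z axis and vertical above 0.5 rad).
It fails at once if the spray can is moved more than 30 mm or knocked over (distance of spray_can from where it was at the start of the episode above 0.03 m or angle between spray_can's own z axis and vertical above 0.5 rad).
It fails at once if the wrench is moved more than 30 mm (distance of wrench from where it was at the start of the episode above 0.03 m).
It also fails if it takes over 64 s, if anything falls off the work surface, if the arm or the gripper's body presses on something with over 40 N, if the wrist force passes 120 N, or if a joint passes its speed limit or range.

ROBOT

A 6-joint arm with a two-finger parallel gripper is mounted at the origin on the work surface. World frame = base frame: x ahead of the robot, y to its left, z up, the work surface at z = 0. Lengths are in m, angles in rad, forces in N, time in s.
With the tool pointing down it reaches from about 0.35 to 0.95 m from the base axis. Payload 17.4 kg.
Tool frame: the origin (TCP) lies at the very end of the fingers, on their centre line; the grasp point (between the pads) lies 19 mm behind it; z points along the fingers, y is the line along which they close (so a half turn about z gives the same grasp; the last joint's range is limited). The gripper opens to 93 mm and grips with 3 to 60 N. Pads are 15 mm wide; open, the fingers measure 128 mm over their backs; the gripper's body (75 mm by 188 mm) begins 65 mm behind the grasp point.
Start: joints at [1.254, 0.116, 1.442, -0, 1.584, -0.038], TCP at [0.186, 0.649, 0.219] pointing down, gripper open.
Joint ranges: [-2.83, 2.83], [-0.83, 2.19], [0.07, 2.5], [-1.14, 4.28], [0.01, 3], [-2.97, 2.97]. Speed limits (rad/s): [1.89, 1.89, 2.22, 3.14, 3.14, 3.14].

INTERFACE

Orientations are given as a unit quaternion [x, y, z, w].
In Python, from plant import r, telemetry, capture gives the robot as it stands (r), with the cameras as plain functions and the readings (telemetry).
- The arm moves only by the tool hand_motion, called as name(argument=value, ...), one argument or row to a line, values as JSON. Schema: {"type":"object","properties":{"steps":{"type":"array","items":{"type":"array","items":{"type":"array","items":{"type":"number"},"minItems":6,"maxItems":6},"minItems":1,"maxItems":8},"minItems":1,"maxItems":1},"aperture":{"type":"number"},"clamp_n":{"type":"number"},"only":{"type":"string"},"quiet":{"type":"boolean"},"lines":{"type":"string"}},"required":["steps"],"additionalProperties":false}. steps is a list that holds a single list of rows (three levels of brackets), with 1 to 8 rows, each of 6 numbers: dx, dy, dz in a scale on which 1.0 is 0.2 m, then a rotation vector rx, ry, rz in fractions of the full range, 1 being 45 degrees; each row shifts and turns the commanded pose from where the row before left it, along the tool's axes as they then stand; what a row does not reach is not made up. A row lasts 1/12 s, in which the tool goes at most 0.0417 m and 0.125 rad, less where a joint would pass 70% of its speed; a pose out of reach is approached as far as the arm can. aperture is the opening from 0.0 (shut) to 1.0 (fully open), set as the call begins (left out keeps the last). The fingers move at their own pace and stop on an object; clamp_n is the grip in N (left out, the last holds). Time passes only in rows, so rows that do not move let the fingers close. The tool returns the time, the measured TCP pose, the force, the opening and the grip force at its end. only (a regular expression) keeps the lines of the reply that match it, lines (a string "A,B") keeps lines A to B, and quiet returns only ok. A shift or turn number past 1, either way, is cut back to 1. Input that does not fit is refused with a message, and nothing moves.
- telemetry.state(): the state, without advancing time (a new reading comes with each control period).
- capture(name): name is "scene" or "top" or "wrist"; returns a dict with "pixels" (420x560x3 uint8, red, green, blue), "fx", "fy", "cx", "cy" (pixels), "k1" (the pictures are not rectified: a ray, as slopes to the right and down, at radius r is drawn at 1 + k1 r^2 times it, then the intrinsics apply), "view" (4x4, takes a point from world to camera coordinates). Camera axes: x right, y down, z forward; pixel columns grow to the right and rows downward; lengths in m; the calibration is good to about 2 mm. A picture is of the moment at which its call begins. There is no depth.
- r.job_done(): hands the job in; it is judged then, once.
The state is a dict: "clock": time; "qpos": joint angles; "qvel": joint speeds; "tau": joint torques, N m; "ee_pos": TCP position; "ee_rot": TCP orientation; "ft_force": force on the tool from outside, world axes, zero at the start; "wrist_torque": the same for the moment, N m; "grip_width": opening from 0.0 (shut) to 1.0 (fully open); "grasp_force": force on a finger pad.
Only numpy, scipy, OpenCV 4.12 (cv2) and the standard library are available. Lean on these libraries where they do the work, as an engineer would, in place of code of your own. Each camera call takes 0.05 s, during which the arm holds its last target. There are 200 camera calls.

## Working session

There is one attempt and no reset: what is moved stays moved. The work goes in short steps, Python scripts to look and compute and a tool call to move; the robot and the scene stay as the last step left them, time stands still between calls to the robot, and variables do not carry over. Pictures are saved under pics/ and viewed, at most 10 in all, crops included, and the job is handed in when it is done.

```bash
ls; mkdir -p pics; python3 - <<'E'
from plant import r, telemetry, capture
import cv2,pickle
s=telemetry.state();print(s)
for n in("scene","top"):
    c=capture(n);pickle.dump(c,open(f'pics/{n}0.pkl','wb'));cv2.imwrite(f'pics/{n}0.png',c['pixels'][:,:,::-1])
    print(n,c['fx'],c['cx'],c['cy'],c['k1'],c['view'])
E
```

```text
pics
plant.py
{'clock': 0.0, 'qpos': array([ 1.25422207e+00,  1.16494960e-01,  1.44227421e+00, -2.93097802e-05,
        1.58399777e+00, -3.77894402e-02]), 'qvel': array([-6.80481503e-04,  9.53711654e-06, -5.80858945e-04,  6.83435333e-04,
       -1.15906206e-04, -1.03573264e-03]), 'tau': array([ 2.73156533e-03, -7.21272755e+01, -6.22609949e+01,  7.80699472e-02,
        2.39603897e-02, -1.04634405e-04]), 'ee_pos': array([0.18569721, 0.64873827, 0.21789358]), 'ee_rot': array([ 1.38941599e-01,  9.90300402e-01, -5.80529791e-04, -8.90626120e-05]), 'ft_force': array([-0.52505438, -0.47197121,  0.38543106]), 'wrist_torque': array([-0.05929063,  0.0167611 ,  0.03984129]), 'grasp_force': 0.0, 'grip_width': 1.0015117363149162}
scene 426.64071824161954 281.7933185294716 211.83561377784963 -0.059479811993243745 [[ 0.66610134  0.74570572 -0.01523137 -0.42826536]
 [ 0.42723686 -0.39820901 -0.81172548 -0.1933068 ]
 [-0.61137359  0.53418402 -0.58384052  1.48920843]
 [ 0.          0.          0.          1.        ]]
top 423.62567896253057 272.6252270623967 206.85439358098893 -0.0932561235559057 [[ 0.01805847 -0.9998228  -0.00531594 -0.01156359]
 [-0.99045686 -0.01716222 -0.13675041  0.64572463]
 [ 0.13663495  0.00773471 -0.99059127  0.92814922]
 [ 0.          0.          0.          1.        ]]
```

View pics/top0.png

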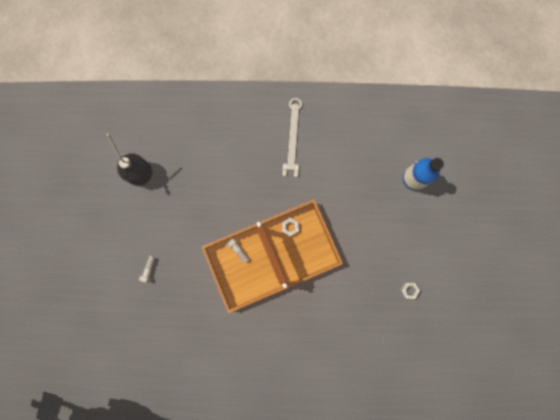

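View pics/scene0.png

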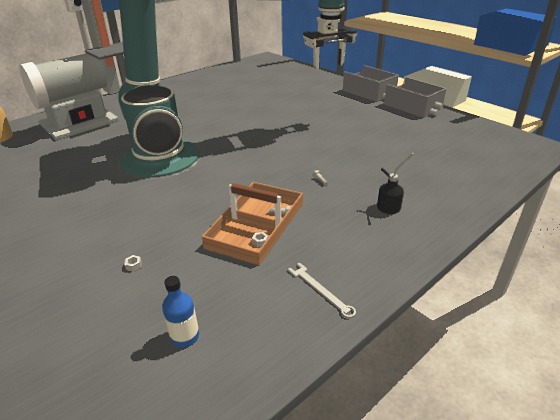

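```bash
cat > h.py <<'E'
import numpy as np,cv2,pickle
def ray(c,uv):
    uv=np.atleast_2d(np.asarray(uv,float));K=np.array([[c['fx'],0,c['cx']],[0,c['fy'],c['cy']],[0,0,1]])
    n=cv2.undistortPoints(uv[:,None],K,np.array([c['k1'],0,0,0.]))[:,0]
    # model is exactly the k1 radial term
    V=np.array(c['view']);R=V[:3,:3];o=-R.T@V[:3,3]
    return o,np.c_[n,np.ones(len(n))]@R
def onz(c,uv,z):
    o,d=ray(c,uv);return o+d*((z-o[2])/d[:,2])[:,None]
def proj(c,P):
    V=np.array(c['view']);p=np.atleast_2d(P)@V[:3,:3].T+V[:3,3];n=p[:,:2]/p[:,2:]
    n=n*(1+c['k1']*(n**2).sum(1))[:,None]
    return n*[c['fx'],c['fy']]+[c['cx'],c['cy']]
def blobs(m,amin=20):
    n,l,s,ce=cv2.connectedComponentsWithStats(m.astype(np.uint8));return [(l==i,s[i],ce[i]) for i in range(1,n) if s[i,4]>=amin]
E
python3 - <<'E'
from h import *
c=pickle.load(open('pics/top0.pkl','rb'));p=c['pixels'];hsv=cv2.cvtColor(p,cv2.COLOR_RGB2HSV)
print('cam',ray(c,[0,0])[0])
m=(hsv[...,2]>115)&(hsv[...,1]<110);m[:90]=0
for b,s,ce in blobs(m,15):
    ys,xs=np.nonzero(b);P=onz(c,np.c_[xs,ys],0.012)[:,:2];q=P-P.mean(0);u,sv,vt=np.linalg.svd(q,full_matrices=False)
    t=q@vt[0];w=q@vt[1]
    print(s,ce.round(1),P.mean(0).round(4),'mid',(P.mean(0)+vt[0]*(t.max()+t.min())/2).round(4),'ax',vt[0].round(3),np.ptp(t).round(3),np.ptp(w).round(3),'width+',np.ptp(w[t>t.max()-.01]).round(3),'width-',np.ptp(w[t<t.min()+.01]).round(3))
o=(hsv[...,0]<18)&(hsv[...,1]>130)&(hsv[...,2]>70);o[:90]=0
b=max(blobs(o),key=lambda b:b[1][4])[0]
cs=cv2.findContours(b.astype(np.uint8),cv2.RETR_EXTERNAL,cv2.CHAIN_APPROX_NONE)[0];k=max(cs,key=len)[:,0]
P=onz(c,k,0.04)[:,:2].astype(np.float32);rc=cv2.minAreaRect(P*1000);print(rc);print(cv2.boxPoints(rc).round(1))
g=p[185:325,190:355];cv2.imwrite('pics/crop.png',cv2.resize(np.hstack([g]),None,fx=4.5,fy=4.2,interpolation=cv2.INTER_CUBIC)[:,:,::-1])
E
```

```text
cam [ 0.51295359 -0.00765844  1.00765815]
[     0     90    560    330 169833] [282.5 253.4] [ 0.5448 -0.0248] mid [ 0.5449 -0.0101] ax [-0.003 -1.   ] 1.459 0.848 width+ 0.088 width- 0.066
[282 217  18  20 215] [289.9 226.4] [ 0.6044 -0.0414] mid [ 0.6045 -0.0414] ax [-0.976 -0.217] 0.044 0.041 width+ 0.033 width- 0.031
[226 238  23  25 225] [237.1 249.3] [0.5483 0.0817] mid [0.5459 0.0795] ax [-0.749 -0.663] 0.065 0.027 width+ 0.016 width- 0.027
[282 282   6   8  32] [284.5 285.4] [ 0.4669 -0.0307] mid [ 0.4666 -0.0308] ax [-0.87  -0.493] 0.016 0.011 width+ 0.011 width- 0.011
[ 59 407  12  13 103] [ 64.2 413.6] [0.154  0.4783] mid [0.1537 0.4785] ax [-0.85   0.526] 0.029 0.025 width+ 0.022 width- 0.023
((535.2741088867188, -1.1638641357421875), (160.80618286132812, 280.550537109375), 23.86484146118164)
[[ 405.    94.6]
 [ 518.5 -162. ]
 [ 665.6  -96.9]
 [ 552.1  159.6]]
```

View pics/crop.png

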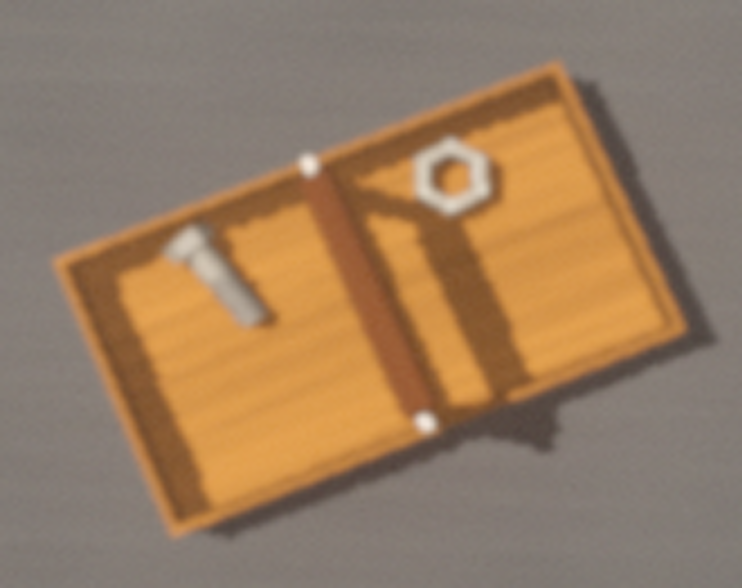

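The crop shows the nut in the right (−y) bay and the bolt in the left (+y) bay. The grip runs between the white posts at about (259,223) and (285,286) in full-image pixels. The tote fit gives 160.8×280.5 mm, yaw 23.9°.

```bash
python3 - <<'E'
from h import *
c=pickle.load(open('pics/top0.pkl','rb'));p=c['pixels'];hsv=cv2.cvtColor(p,cv2.COLOR_RGB2HSV)
print('post mid',onz(c,[[259,223.5],[284.5,285.5]],0.116).round(4))
# stray parts: local contrast, upsampled crop
for n,(x0,y0,x1,y1),z in(('bolt',(130,245,165,295),.012),('nut',(392,272,430,310),.019)):
    g=cv2.cvtColor(p[y0:y1,x0:x1],cv2.COLOR_RGB2GRAY);G=cv2.resize(g,None,fx=4,fy=4,interpolation=cv2.INTER_CUBIC)
    th=(np.median(g)+np.percentile(g,98))/2;print(n,np.median(g),g.max(),th)
    b=max(blobs(G>th),key=lambda b:b[1][4])[0].astype(np.uint8)
    k=cv2.findContours(b,0,cv2.CHAIN_APPROX_NONE)[0];k=max(k,key=len);
    f=np.zeros_like(b);cv2.drawContours(f,[k],-1,1,-1);ys,xs=np.nonzero(f)
    P=onz(c,np.c_[(xs+.5)/4-.5+x0,(ys+.5)/4-.5+y0],z)[:,:2]
    if n=='bolt':
        q=P-P.mean(0);vt=np.linalg.svd(q,full_matrices=False)[2];t=q@vt[0];w=q@vt[1]
        print('mid',P.mean(0)+vt[0]*(t.max()+t.min())/2,'ax',vt[0],np.degrees(np.arctan2(vt[0][1],vt[0][0])),np.ptp(t),'w+',np.ptp(w[t>t.max()-.01]),'w-',np.ptp(w[t<t.min()+.01]))
    else:
        print('c',P.mean(0));q=P-P.mean(0)
        a=np.radians(np.arange(0,60,2));W=[np.ptp(q@[np.cos(x),np.sin(x)]) for x in a];
        W3=[np.mean([np.ptp(q@[np.cos(x+i*np.pi/3),np.sin(x+i*np.pi/3)]) for i in range(3)]) for x in a];print(np.round(np.array(W3)*1000,1))
    cv2.imwrite(f'pics/m_{n}.png',cv2.resize(G,None,fx=2,fy=2))
E
python3 - <<'E'
import cv2
a=cv2.imread('pics/m_bolt.png');b=cv2.imread('pics/m_nut.png')
import numpy as np
h=max(a.shape[0],b.shape[0]);o=np.zeros((h,a.shape[1]+b.shape[1],3),np.uint8);o[:a.shape[0],:a.shape[1]]=a;o[:b.shape[0],a.shape[1]:]=b;cv2.imwrite('pics/both.png',o)
E
```

```text
post mid [[ 0.5999  0.0275  0.116 ]
 [ 0.4714 -0.0283  0.116 ]]
bolt 125.0 209 158.51999999999998
mid [0.49861842 0.29494071] ax [-0.95498573  0.29665174] 162.74339079605804 0.06280923402830577 w+ 0.01828059288321699 w- 0.007594531545154798
nut 124.0 205 159.0
c [ 0.45939948 -0.32250904]
[37.6 37.7 38.1 38.5 38.8 39.1 39.4 39.6 39.8 40.  40.2 40.3 40.4 40.5
 40.5 40.6 40.6 40.6 40.6 40.5 40.4 40.2 40.  39.8 39.5 39.2 38.9 38.6
 38.1 37.9]
```

View pics/both.png

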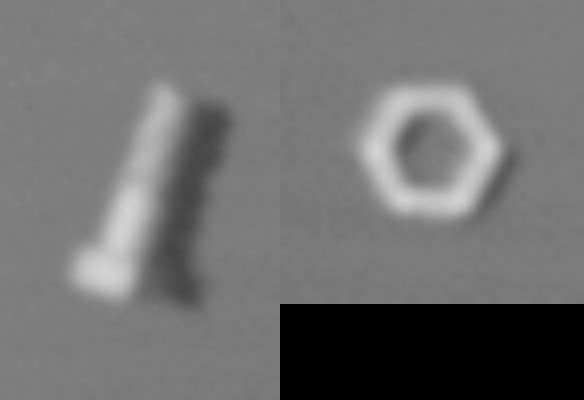

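The bolt's head is at the lower left and its tip at the upper right; its axis is −17.3° in world. The nut's flats face world ±x. Next I move above the bolt.

Careful with the scale: shifts go in shares of 0.2 m and turns go in shares of 45 degrees. That gives: -0.0328 m / 0.2 = -0.164, -0.0212 m / 0.2 = -0.106, 0.003 rad / 0.7854 = 0.0038.

```bash
cat > plan.py <<'E'
import sys,numpy as np
from scipy.spatial.transform import Rotation as T
from plant import r, telemetry, capture
# usage: plan.py x y z closing_angle_deg
x,y,z,a=map(float,sys.argv[1:5]);s=telemetry.state();R=T.from_quat(s['ee_rot']).as_matrix()
d=R.T@(np.array([x,y,z])-s['ee_pos']);cur=np.degrees(np.arctan2(R[1,1],R[0,1]))
da=(a-cur+90)%180-90
print('t',round(s['clock'],2),'pos',s['ee_pos'].round(4),'yaw',cur.round(2),'tilt',np.degrees(np.arccos(-R[2,2])).round(2),'d_tool',d.round(4),'rz',round(-np.radians(da),4),'F',s['ft_force'].round(1),'w',round(93*s['grip_width'],1),'q6',s['qpos'][5].round(2))
E
```

hand_motion(
  steps=[
    [[-0.164, -0.106, 0, 0, 0, 0.0038], [-0.164, -0.106, 0, 0, 0, 0.0038], [-0.164, -0.106, 0, 0, 0, 0.0038], [-0.164, -0.106, 0, 0, 0, 0.0038], [-0.164, -0.106, 0, 0, 0, 0.0038], [-0.164, -0.106, 0, 0, 0, 0.0038], [-0.164, -0.106, 0, 0, 0, 0.0038], [-0.164, -0.106, 0, 0, 0, 0.0025]],
  ],
  aperture=0.6,
)

```text
clock: 0.77
ee_pos: [0.3896, 0.4098, 0.2184]
ee_rot: [0.15, 0.989, -0.0, -0.0]
ft_force: [-0.1, -0.0, 0.3]
grip_width: 0.604
grasp_force: 0.0
```

hand_motion(
  steps=[
    [[-0.1635, -0.106, 0.06, 0, 0, 0], [-0.1635, -0.106, 0.06, 0, 0, 0], [-0.1635, -0.106, 0.06, 0, 0, 0], [-0.1635, -0.106, 0.06, 0, 0, 0], [0, 0, 0.125, 0, 0, 0], [0, 0, 0.125, 0, 0, 0], [0, 0, 0, 0, 0, 0], [0, 0, 0, 0, 0, 0]],
  ],
)

```text
clock: 1.43
ee_pos: [0.488, 0.2914, 0.1199]
ee_rot: [0.15, 0.989, -0.001, -0.001]
ft_force: [0.2, 0.4, -0.4]
grip_width: 0.596
grasp_force: 0.0
```

```bash
python3 plan.py .494 .2964 .12 72.7
cat > wr.py <<'E'
from h import *;from plant import r, telemetry, capture;import sys
from scipy.spatial.transform import Rotation as T
n=sys.argv[1]
c=capture('wrist');s=telemetry.state();pickle.dump(c,open(f'pics/{n}.pkl','wb'));cv2.imwrite(f'pics/{n}.png',c['pixels'][:,:,::-1])
R=T.from_quat(s['ee_rot']).as_matrix();print('cam in tool',(R.T@(ray(c,[0,0])[0]-s['ee_pos'])).round(3))
E
python3 wr.py w1
```

```text
t 1.43 pos [0.488  0.2914 0.1199] yaw 72.7 tilt 0.14 d_tool [-0.0042  0.0066 -0.0001] rz 0.0 F [ 0.2  0.4 -0.4] w 55.5 q6 -0.78
cam in tool [ 0.075 -0.001 -0.164]
```

View pics/w1.png

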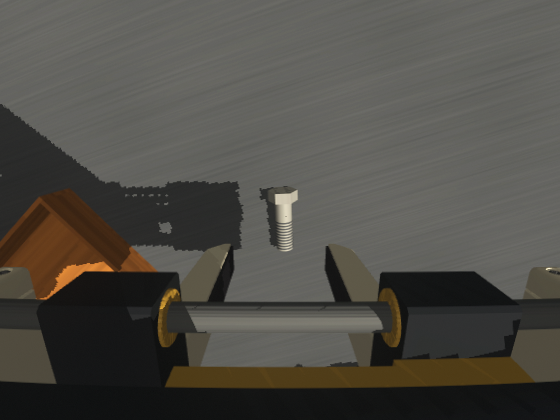

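The wrist view shows the bolt upright in the image, head at about (284,193) and tip at (285,250), close to centred between the fingers. I'll refine its position by colour.

```bash
python3 - <<'E'
from h import *
c=pickle.load(open('pics/w1.pkl','rb'));p=c['pixels'];g=cv2.cvtColor(p,cv2.COLOR_RGB2GRAY)
m=np.zeros(g.shape,bool);m[180:258,262:305]=g[180:258,262:305]>135
b=max(blobs(m),key=lambda b:b[1][4])[0];ys,xs=np.nonzero(b);print(xs.min(),xs.max(),ys.min(),ys.max())
sh=b.copy();sh[:212]=0;L=[]
for row in range(212,ys.max()-1):
    x=np.nonzero(b[row])[0];L.append([(x[0]+x[-1])/2,row])
P=onz(c,L,0.0105);v=np.polyfit(np.arange(len(L)),P[:,:2],1)[0];v/=np.linalg.norm(v);print('axis deg',np.degrees(np.arctan2(v[1],v[0])))
tip=onz(c,[[L[-1][0],ys.max()+.5]],.008)[0];hd=onz(c,[[(xs.min()+xs.max())/2,ys.min()]],.02)[0];print('tip',tip,'head top',hd,np.linalg.norm(tip-hd))
o=(tip-v.tolist().__len__()*0)[:2]-v*0.035;print('grip from tip',o)
print('top-est dist along/perp',(np.array([.494,.2964])-o)@v,(np.array([.494,.2964])-o)@[-v[1],v[0]])
E
```

```text
275 297 190 251
axis deg -12.562247617206946
tip [0.53232876 0.28749881 0.008     ] head top [0.46879693 0.30342619 0.02      ] 0.06658809961500527
grip from tip [0.49816665 0.29511131]
top-est dist along/perp -0.00434718774882088 0.0003515879221730801
```

Converted, 0.025 m / 0.2 = 0.125, 0.02 m / 0.2 = 0.1, -0.02 rad / 0.7854 = -0.0255.

```bash
python3 plan.py .496 .2958 .0045 75
```

```text
t 1.48 pos [0.4886 0.2919 0.1215] yaw 72.73 tilt 0.0 d_tool [-0.006   0.0059  0.117 ] rz -0.0397 F [-0.3 -0.2  0.5] w 55.8 q6 -0.78
```

hand_motion(
  steps=[
    [[-0.015, 0.0165, 0.1, 0, 0, -0.0255], [-0.015, 0.0165, 0.1, 0, 0, -0.0255], [0, 0, 0.125, 0, 0, 0], [0, 0, 0.125, 0, 0, 0], [0, 0, 0.08, 0, 0, 0], [0, 0, 0, 0, 0, 0], [0, 0, 0, 0, 0, 0]],
  ],
  aperture=0.4,
)

```text
clock: 2.07
ee_pos: [0.4965, 0.2969, 0.016]
ee_rot: [0.13, 0.991, 0.0, 0.0]
ft_force: [0.0, 0.6, 0.5]
grip_width: 0.397
grasp_force: 0.0
```

```bash
python3 plan.py .496 .2958 .0045 75
```

```text
t 2.07 pos [0.4965 0.2969 0.016 ] yaw 75.04 tilt 0.04 d_tool [ 0.0002 -0.0012  0.0115] rz 0.0007 F [0.  0.6 0.5] w 36.9 q6 -0.81
```

Converted, 0.006 m / 0.2 = 0.03, 0.0055 m / 0.2 = 0.0275.

hand_motion(
  steps=[
    [[0, -0.005, 0.03, 0, 0, 0], [0, 0, 0.0275, 0, 0, 0], [0, 0, 0, 0, 0, 0]],
  ],
)

```text
clock: 2.32
ee_pos: [0.496, 0.2954, 0.0032]
ee_rot: [0.13, 0.991, 0.0, 0.0]
ft_force: [-0.1, 0.5, -0.0]
grip_width: 0.398
grasp_force: 0.0
```

hand_motion(
  steps=[
    [[0, 0, 0, 0, 0, 0], [0, 0, 0, 0, 0, 0], [0, 0, 0, 0, 0, 0], [0, 0, 0, 0, 0, 0], [0, 0, 0, 0, 0, 0], [0, 0, 0, 0, 0, 0]],
  ],
  aperture=0,
  clamp_n=40,
)

```text
clock: 2.82
ee_pos: [0.4961, 0.2954, 0.0035]
ee_rot: [0.131, 0.991, 0.0, 0.0]
ft_force: [-0.1, -1.2, 2.9]
grip_width: 0.163
grasp_force: 39.9
```

hand_motion(
  steps=[
    [[0, 0, -0.1, 0, 0, 0], [0, 0, -0.15, 0, 0, 0], [0, 0, -0.15, 0, 0, 0], [0, 0, -0.15, 0, 0, 0], [0, 0, -0.1, 0, 0, 0], [0, 0, 0, 0, 0, 0]],
  ],
)

```text
clock: 3.32
ee_pos: [0.4973, 0.2961, 0.138]
ee_rot: [0.13, 0.991, 0.002, 0.002]
ft_force: [1.1, 0.3, 0.1]
grip_width: 0.16
grasp_force: 39.9
```

```bash
# tote frame target (-.038,.072)
python3 -c "
import numpy as np
c=np.array([.5353,-.0012]);a=np.radians(23.9);X=np.array([np.cos(a),np.sin(a)]);Y=np.array([-X[1],X[0]])
print('bolt',c-.038*X+.072*Y,'nut',c-.032*X-.072*Y)"
python3 plan.py .4714 .0492 .13 23.9;python3 wr.py w2
```

```text
bolt [0.47138816 0.0492309 ] nut [ 0.53521407 -0.07999082]
t 3.32 pos [0.4973 0.2961 0.138 ] yaw 75.0 tilt 0.35 d_tool [-0.0388 -0.2453  0.0071] rz 0.8919 F [1.1 0.3 0.1] w 14.9 q6 -0.82
cam in tool [ 0.075  0.    -0.168]
```

View pics/w2.png

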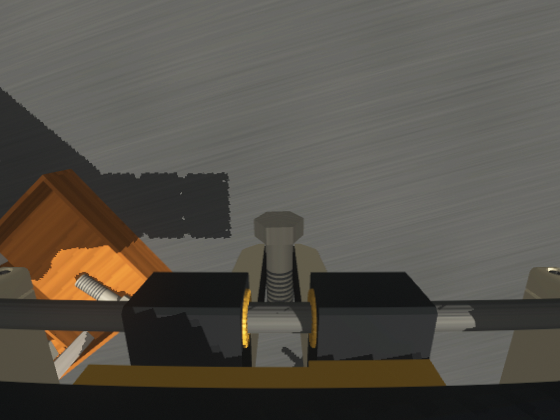

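The bolt is held along the fingers, head at about (279,225). Now I carry it over the +y bay, turn it and lower it.

Converted, -0.035 m / 0.2 = -0.175, -0.0055 m / 0.2 = -0.0275.

hand_motion(
  steps=[
    [[-0.0275, -0.175, 0, 0, 0, 0], [-0.0275, -0.175, 0, 0, 0, 0], [-0.0275, -0.175, 0, 0, 0, 0], [-0.0275, -0.175, 0, 0, 0, 0], [-0.0275, -0.175, 0, 0, 0, 0], [-0.0275, -0.175, 0, 0, 0, 0], [-0.0275, -0.175, 0, 0, 0, 0], [0, 0, 0, 0, 0, 0]],
  ],
)

```text
clock: 4.03
ee_pos: [0.4686, 0.0443, 0.1316]
ee_rot: [0.132, 0.991, -0.001, -0.001]
ft_force: [-0.5, 0.1, -1.1]
grip_width: 0.156
grasp_force: 39.9
```

hand_motion(
  steps=[
    [[0, 0, 0, 0, 0, 0.142], [0, 0, 0, 0, 0, 0.142], [0, 0, 0, 0, 0, 0.142], [0, 0, 0, 0, 0, 0.142], [0, 0, 0, 0, 0, 0.142], [0, 0, 0, 0, 0, 0.142], [0, 0, 0, 0, 0, 0.142], [0, 0, 0, 0, 0, 0.142]],
  ],
)

```text
clock: 4.7
ee_pos: [0.4692, 0.0489, 0.1314]
ee_rot: [0.548, 0.837, -0.001, -0.001]
ft_force: [0.4, 0.7, -1.0]
grip_width: 0.158
grasp_force: 39.9
```

hand_motion(
  steps=[
    [[0, 0, 0, 0, 0, 0], [0, 0, 0, 0, 0, 0]],
  ],
)

```text
clock: 4.87
ee_pos: [0.4693, 0.0488, 0.132]
ee_rot: [0.544, 0.839, -0.0, -0.001]
ft_force: [-0.3, 0.1, -0.3]
grip_width: 0.156
grasp_force: 39.9
```

```bash
python3 plan.py .4714 .0492 .01 23.9
```

```text
t 4.87 pos [0.4693 0.0488 0.132 ] yaw 24.1 tilt 0.09 d_tool [-0.0006  0.0022  0.122 ] rz 0.0035 F [-0.3  0.1 -0.3] w 14.5 q6 -0.37
```

Converted, 0.03 m / 0.2 = 0.15, 0.02 m / 0.2 = 0.1.

hand_motion(
  steps=[
    [[0, 0.011, 0.1, 0, 0, 0], [0, 0, 0.15, 0, 0, 0], [0, 0, 0.15, 0, 0, 0], [0, 0, 0.1, 0, 0, 0], [0, 0, 0.06, 0, 0, 0], [0, 0, 0.04, 0, 0, 0], [0, 0, 0, 0, 0, 0], [0, 0, 0, 0, 0, 0]],
  ],
)

```text
clock: 5.53
ee_pos: [0.4721, 0.0496, 0.0138]
ee_rot: [0.545, 0.838, 0.0, 0.0]
ft_force: [-0.9, -0.0, -0.9]
grip_width: 0.159
grasp_force: 39.9
```

hand_motion(
  steps=[
    [[0, 0, 0, 0, 0, 0], [0, 0, 0, 0, 0, 0], [0, 0, 0, 0, 0, 0]],
  ],
  aperture=0.29,
)

```text
clock: 5.78
ee_pos: [0.4723, 0.0496, 0.0142]
ee_rot: [0.545, 0.838, 0.0, 0.001]
ft_force: [-0.4, 0.0, -0.6]
grip_width: 0.278
grasp_force: 0.0
```

```bash
python3 plan.py .4714 .0492 .14 23.9
```

```text
t 5.78 pos [0.4723 0.0496 0.0142] yaw 23.91 tilt 0.1 d_tool [-1.000e-04 -8.000e-04 -1.258e-01] rz 0.0001 F [-0.4  0.  -0.6] w 25.8 q6 -0.37
```

Converted, -0.04 m / 0.2 = -0.2, -0.03 m / 0.2 = -0.15.

hand_motion(
  steps=[
    [[0, 0, -0.1, 0, 0, 0], [0, 0, -0.15, 0, 0, 0], [0, 0, -0.2, 0, 0, 0], [0, 0, -0.2, 0, 0, 0], [0, 0, -0.15, 0, 0, 0], [0, 0, 0, 0, 0, 0]],
  ],
)

```text
clock: 6.28
ee_pos: [0.4738, 0.0497, 0.1805]
ee_rot: [0.545, 0.838, 0.003, 0.004]
ft_force: [0.4, -0.0, 0.5]
grip_width: 0.288
grasp_force: 0.0
```

hand_motion(
  steps=[
    [[-0.1675, -0.0815, 0, 0, 0, 0], [-0.1675, -0.0815, 0, 0, 0, 0], [-0.1675, -0.0815, 0, 0, 0, 0], [-0.1675, -0.0815, 0, 0, 0, 0], [-0.1675, -0.0815, 0, 0, 0, 0], [-0.1675, -0.0815, 0, 0, 0, 0], [-0.1675, -0.0815, 0, 0, 0, 0], [-0.1675, -0.0815, 0, 0, 0, 0]],
  ],
  aperture=0.6,
)

```text
clock: 6.95
ee_pos: [0.4606, -0.2502, 0.1733]
ee_rot: [0.545, 0.838, 0.0, 0.0]
ft_force: [-0.3, 0.5, 0.2]
grip_width: 0.601
grasp_force: 0.0
```

hand_motion(
  steps=[
    [[-0.1675, -0.0815, 0, 0, 0, 0], [-0.1675, -0.0815, 0, 0, 0, 0], [0, 0, 0.1, 0, 0, 0.1337], [0, 0, 0.1, 0, 0, 0.1324], [0, 0, 0, 0, 0, 0.1324], [0, 0, 0, 0, 0, 0.1324], [0, 0, 0, 0, 0, 0], [0, 0, 0, 0, 0, 0]],
  ],
)

```text
clock: 7.62
ee_pos: [0.4584, -0.3227, 0.1333]
ee_rot: [0.706, 0.708, 0.0, 0.0]
ft_force: [0.6, -0.2, -0.2]
grip_width: 0.596
grasp_force: 0.0
```

```bash
python3 plan.py .4594 -.3225 .004 0; python3 wr.py w3
python3 - <<'E'
from h import *
c=pickle.load(open('pics/w3.pkl','rb'));p=c['pixels'];g=cv2.cvtColor(p,cv2.COLOR_RGB2GRAY)
print(proj(c,[.4594,-.3225,.019]))
u,v=proj(c,[.4594,-.3225,.019])[0].astype(int);m=np.zeros(g.shape,bool);m[v-35:v+30,u-35:u+35]=g[v-35:v+30,u-35:u+35]>130
for b,s,ce in blobs(m,60): print(s,ce)
E
```

```text
t 7.62 pos [ 0.4584 -0.3227  0.1333] yaw 0.19 tilt 0.02 d_tool [0.0003 0.0009 0.1293] rz 0.0034 F [ 0.6 -0.2 -0.2] w 55.4 q6 -0.66
cam in tool [ 0.075 -0.    -0.165]
[[280.02839079 208.45228606]]
[262 188  37  40 658] [279.98784195 207.41641337]
```

View pics/w3.png

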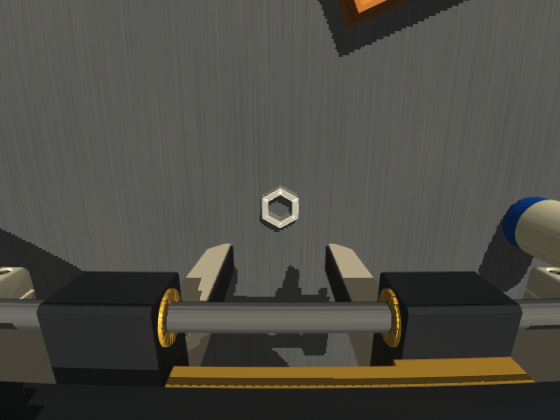

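The nut is at (280,208), within a pixel of the prediction, with its flats facing the fingers. I descend and grip.

Converted, 0.03 m / 0.2 = 0.15, 0.025 m / 0.2 = 0.125.

hand_motion(
  steps=[
    [[0, 0.005, 0.1, 0, 0, 0], [0, 0, 0.15, 0, 0, 0], [0, 0, 0.15, 0, 0, 0], [0, 0, 0.125, 0, 0, 0], [0, 0, 0.075, 0, 0, 0], [0, 0, 0.03, 0, 0, 0], [0, 0, 0.015, 0, 0, 0], [0, 0, 0, 0, 0, 0]],
  ],
)

```text
clock: 8.33
ee_pos: [0.4596, -0.3229, 0.0045]
ee_rot: [0.707, 0.708, 0.0, 0.0]
ft_force: [0.9, 0.8, -0.3]
grip_width: 0.598
grasp_force: 0.0
```

hand_motion(
  steps=[
    [[0, 0, 0, 0, 0, 0], [0, 0, 0, 0, 0, 0], [0, 0, 0, 0, 0, 0], [0, 0, 0, 0, 0, 0], [0, 0, 0, 0, 0, 0], [0, 0, 0, 0, 0, 0]],
  ],
  aperture=0,
  clamp_n=40,
)

```text
clock: 8.83
ee_pos: [0.4597, -0.323, 0.005]
ee_rot: [0.707, 0.707, 0.0, 0.001]
ft_force: [-0.8, 1.0, 6.9]
grip_width: 0.382
grasp_force: 40.0
```

hand_motion(
  steps=[
    [[0, 0, -0.1, 0, 0, 0], [0, 0, -0.15, 0, 0, 0], [0, 0, -0.15, 0, 0, 0], [0, 0, -0.2, 0, 0, 0], [0, 0, -0.15, 0, 0, 0], [0, 0, 0, 0, 0, 0]],
  ],
)

```text
clock: 9.33
ee_pos: [0.461, -0.3239, 0.1612]
ee_rot: [0.707, 0.707, 0.001, 0.004]
ft_force: [0.7, -0.4, -0.0]
grip_width: 0.382
grasp_force: 40.0
```

```bash
python3 plan.py .5352 -.080 .15 23.9
```

```text
t 9.33 pos [ 0.461  -0.3239  0.1612] yaw 0.01 tilt 0.48 d_tool [0.244  0.0741 0.0104] rz -0.417 F [ 0.7 -0.4 -0. ] w 35.6 q6 -0.66
```

Converted, 0.035 m / 0.2 = 0.175, 0.0106 m / 0.2 = 0.053.

hand_motion(
  steps=[
    [[0.175, 0.053, 0, 0, 0, 0], [0.175, 0.053, 0, 0, 0, 0], [0.175, 0.053, 0, 0, 0, 0], [0.175, 0.053, 0, 0, 0, 0], [0.175, 0.053, 0, 0, 0, 0], [0.175, 0.053, 0, 0, 0, 0], [0.175, 0.053, 0, 0, 0, 0], [0, 0, 0, 0, 0, 0]],
  ],
)

```text
clock: 10.0
ee_pos: [0.5344, -0.0729, 0.1536]
ee_rot: [0.706, 0.708, 0.001, -0.001]
ft_force: [-0.5, -0.9, -0.2]
grip_width: 0.38
grasp_force: 40.0
```

hand_motion(
  steps=[
    [[0, 0, 0, 0, 0, -0.1337], [0, 0, 0, 0, 0, -0.1324], [0, 0, 0, 0, 0, -0.1324], [0, 0, 0, 0, 0, -0.1324], [0, 0, 0, 0, 0, 0], [0, 0, 0, 0, 0, 0]],
  ],
)

```text
clock: 10.5
ee_pos: [0.5334, -0.0779, 0.1537]
ee_rot: [0.547, 0.837, -0.0, -0.0]
ft_force: [0.2, 0.6, -0.6]
grip_width: 0.383
grasp_force: 40.0
```

```bash
python3 wr.py w4; python3 plan.py .5352 -.080 .012 23.9
```

```text
cam in tool [ 0.075 -0.    -0.165]
t 10.55 pos [ 0.5335 -0.0778  0.1538] yaw 23.67 tilt 0.02 d_tool [-0.0027  0.0007  0.1418] rz -0.004 F [-0.2  0.  -1.3] w 35.5 q6 -0.61
```

View pics/w4.png

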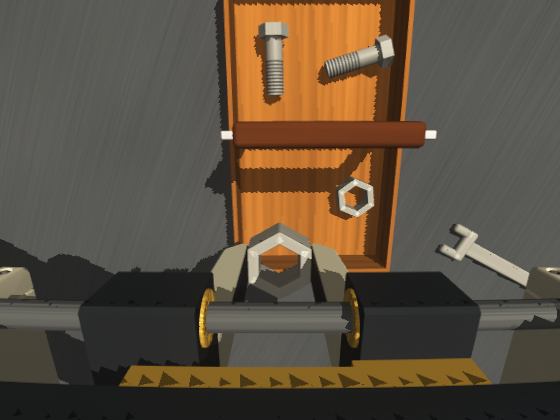

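Both bolts lie in the far bay, with nut_a at (356,198). The held nut is over the −x half of the nut bay and the tote is square in the image. I lower and release.

Converted, 0.035 m / 0.2 = 0.175, 0.025 m / 0.2 = 0.125, -0.004 rad / 0.7854 = -0.0051.

hand_motion(
  steps=[
    [[-0.0135, 0.0035, 0.1, 0, 0, -0.0051], [0, 0, 0.175, 0, 0, 0], [0, 0, 0.175, 0, 0, 0], [0, 0, 0.125, 0, 0, 0], [0, 0, 0.07, 0, 0, 0], [0, 0, 0.04, 0, 0, 0], [0, 0, 0.015, 0, 0, 0], [0, 0, 0, 0, 0, 0]],
  ],
)

```text
clock: 11.22
ee_pos: [0.5354, -0.08, 0.0142]
ee_rot: [0.544, 0.839, -0.0, -0.0]
ft_force: [-0.3, 0.3, -1.4]
grip_width: 0.378
grasp_force: 40.0
```

hand_motion(
  steps=[
    [[0, 0, 0, 0, 0, 0], [0, 0, 0, 0, 0, 0], [0, 0, 0, 0, 0, 0], [0, 0, 0, 0, 0, 0]],
  ],
  aperture=0.48,
)

```text
clock: 11.55
ee_pos: [0.5357, -0.08, 0.015]
ee_rot: [0.544, 0.839, 0.0, 0.001]
ft_force: [-0.4, 0.3, -0.2]
grip_width: 0.479
grasp_force: 0.0
```

```bash
python3 plan.py .5352 -.080 .012 23.9
```

```text
t 11.55 pos [ 0.5357 -0.08    0.015 ] yaw 24.11 tilt 0.07 d_tool [ 0.0002 -0.0005  0.003 ] rz 0.0036 F [-0.4  0.3 -0.2] w 44.5 q6 -0.62
```

hand_motion(
  steps=[
    [[0, 0, -0.1, 0, 0, 0], [0, 0, -0.15, 0, 0, 0], [0, 0, -0.2, 0, 0, 0], [0, 0, -0.2, 0, 0, 0], [0, 0, -0.15, 0, 0, 0], [0, 0, -0.1, 0, 0, 0], [0, 0, 0, 0, 0, 0], [0, 0, 0, 0, 0, 0]],
  ],
)

```text
clock: 12.22
ee_pos: [0.5357, -0.08, 0.1954]
ee_rot: [0.544, 0.839, 0.0, 0.001]
ft_force: [0.1, -0.0, 0.2]
grip_width: 0.477
grasp_force: 0.0
```

```bash
python3 - <<'E'
from h import *
c=pickle.load(open('pics/w4.pkl','rb'));p=c['pixels'];hsv=cv2.cvtColor(p,cv2.COLOR_RGB2HSV)
sub=np.zeros(p.shape[:2],bool);sub[120:150,225:440]=1
bar=sub&(hsv[...,0]<15)&(hsv[...,1]>150)&(hsv[...,2]<140)
w=sub&(hsv[...,2]>180)&(hsv[...,1]<60)
for b,s,ce in blobs(w,20): print('post',s,onz(c,ce,.116).round(4))
b=max(blobs(bar),key=lambda b:b[1][4]);print('bar',b[1],onz(c,b[2],.116).round(4))
E
python3 plan.py .5353 -.0012 .2 113.9;python3 wr.py w5
```

```text
post [225 131   8   8  60] [[ 0.4736 -0.026   0.116 ]]
post [425 130  11   9  91] [[0.5969 0.029  0.116 ]]
bar [ 230  120  196   30 5442] [[5.339e-01 3.000e-04 1.160e-01]]
t 12.22 pos [ 0.5357 -0.08    0.1954] yaw 24.12 tilt 0.14 d_tool [ 0.072   0.0318 -0.0047] rz -1.567 F [ 0.1 -0.   0.2] w 44.4 q6 -0.62
cam in tool [ 0.075 -0.    -0.167]
```

View pics/w5.png

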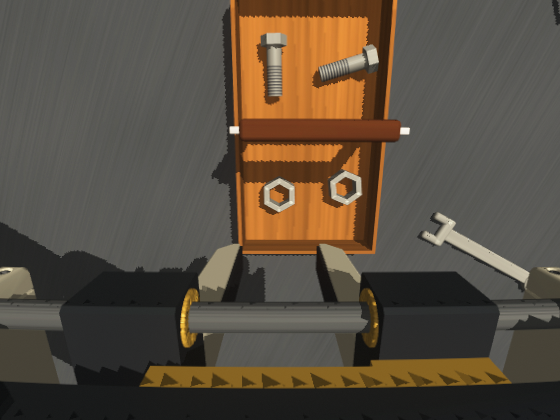

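Two nuts sit in one bay at (279,195) and (345,187), and both bolts are in the other. Next I move over the grip and turn to close across it.

Converted, 0.0246 m / 0.2 = 0.123, 0.0108 m / 0.2 = 0.054, 0.12 rad / 0.7854 = 0.1528.

hand_motion(
  steps=[
    [[0.123, 0.054, 0, 0, 0, 0], [0.123, 0.054, 0, 0, 0, 0], [0.123, 0.0535, 0, 0, 0, 0], [0, 0, 0, 0, 0, 0.1528], [0, 0, 0, 0, 0, 0.1528], [0, 0, 0, 0, 0, 0.1528], [0, 0, 0, 0, 0, 0.1528], [0, 0, 0, 0, 0, 0.1528]],
  ],
  aperture=0.6,
)

```text
clock: 12.93
ee_pos: [0.5341, 0.0008, 0.1923]
ee_rot: [0.769, 0.639, -0.001, -0.001]
ft_force: [-0.3, -0.6, 0.2]
grip_width: 0.601
grasp_force: 0.0
```

hand_motion(
  steps=[
    [[0, 0, 0, 0, 0, 0.1553], [0, 0, 0, 0, 0, 0.1553], [0, 0, 0, 0, 0, 0.1553], [0, 0, 0, 0, 0, 0.1553], [0, 0, 0, 0, 0, 0.1553], [0, 0, 0, 0, 0, 0.1553], [0, 0, 0, 0, 0, 0.1553], [0, 0, 0, 0, 0, 0.1541]],
  ],
)

```text
clock: 13.6
ee_pos: [0.5341, 0.0007, 0.1923]
ee_rot: [0.979, 0.204, -0.001, -0.0]
ft_force: [-0.8, 1.0, -0.2]
grip_width: 0.6
grasp_force: 0.0
```

hand_motion(
  steps=[
    [[0, 0, 0, 0, 0, 0], [0, 0, 0, 0, 0, 0]],
  ],
)

```text
clock: 13.77
ee_pos: [0.5343, 0.0007, 0.1929]
ee_rot: [0.978, 0.209, -0.001, -0.0]
ft_force: [0.4, -0.1, 0.3]
grip_width: 0.599
grasp_force: 0.0
```

```bash
python3 plan.py .535 .0005 .082 -66.1
```

```text
t 13.77 pos [0.5343 0.0007 0.1929] yaw -65.9 tilt 0.1 d_tool [0.0008 0.0005 0.1109] rz 0.0035 F [ 0.4 -0.1  0.3] w 55.7 q6 1.1
```

Converted, 0.025 m / 0.2 = 0.125, 0.02 m / 0.2 = 0.1, 0.0035 rad / 0.7854 = 0.0045.

hand_motion(
  steps=[
    [[0.004, 0.0025, 0.1, 0, 0, 0.0045], [0, 0, 0.125, 0, 0, 0], [0, 0, 0.125, 0, 0, 0], [0, 0, 0.1, 0, 0, 0], [0, 0, 0.065, 0, 0, 0], [0, 0, 0.04, 0, 0, 0], [0, 0, 0, 0, 0, 0], [0, 0, 0, 0, 0, 0]],
  ],
)

```text
clock: 14.43
ee_pos: [0.5358, 0.0005, 0.0837]
ee_rot: [0.979, 0.206, 0.0, 0.0]
ft_force: [0.7, 0.3, -0.1]
grip_width: 0.6
grasp_force: 0.0
```

hand_motion(
  steps=[
    [[0, 0, 0, 0, 0, 0], [0, 0, 0, 0, 0, 0], [0, 0, 0, 0, 0, 0], [0, 0, 0, 0, 0, 0], [0, 0, 0, 0, 0, 0], [0, 0, 0, 0, 0, 0], [0, 0, 0, 0, 0, 0]],
  ],
  aperture=0,
  clamp_n=10,
)

```text
clock: 15.02
ee_pos: [0.5355, 0.0007, 0.0833]
ee_rot: [0.979, 0.205, 0.0, -0.0]
ft_force: [-1.9, 2.3, 2.4]
grip_width: 0.19
grasp_force: 10.0
```

hand_motion(
  steps=[
    [[0, 0, 0, 0, 0, 0], [0, 0, 0, 0, 0, 0], [0, 0, 0, 0, 0, 0]],
  ],
  aperture=0,
  clamp_n=58,
)

```text
clock: 15.27
ee_pos: [0.5356, 0.0007, 0.0833]
ee_rot: [0.979, 0.205, 0.0, -0.0]
ft_force: [-2.6, 3.5, 4.6]
grip_width: 0.192
grasp_force: 58.0
```

hand_motion(
  steps=[
    [[0, 0, -0.015, 0, 0, 0], [0, 0, -0.025, 0, 0, 0], [0, 0, -0.025, 0, 0, 0], [0, 0, -0.015, 0, 0, 0], [0, 0, 0, 0, 0, 0], [0, 0, 0, 0, 0, 0]],
  ],
)

```text
clock: 15.77
ee_pos: [0.5356, 0.0004, 0.0992]
ee_rot: [0.979, 0.205, 0.0, 0.0]
ft_force: [0.5, -0.9, -8.0]
grip_width: 0.189
grasp_force: 58.0
```

```bash
python3 plan.py .535 .0005 .205 -66.1; python3 -c "
from plant import r, telemetry, capture;print(telemetry.state()['wrist_torque'])"
```

```text
t 15.77 pos [5.356e-01 4.000e-04 9.920e-02] yaw -66.33 tilt 0.01 d_tool [-0.0005 -0.0003 -0.1058] rz -0.004 F [ 0.5 -0.9 -8. ] w 17.6 q6 1.11
[-0.11947564  0.19565264  0.01964812]
```

The tote is held, with a load of about 8 N. I lift the rest slowly and hold.

Converted, -0.015 m / 0.2 = -0.075, -0.012 m / 0.2 = -0.06.

hand_motion(
  steps=[
    [[0, 0, -0.04, 0, 0, 0], [0, 0, -0.06, 0, 0, 0], [0, 0, -0.075, 0, 0, 0], [0, 0, -0.075, 0, 0, 0], [0, 0, -0.075, 0, 0, 0], [0, 0, -0.075, 0, 0, 0], [0, 0, -0.06, 0, 0, 0], [0, 0, -0.04, 0, 0, 0]],
  ],
)

```text
clock: 16.43
ee_pos: [0.5359, 0.0005, 0.2015]
ee_rot: [0.979, 0.205, 0.001, 0.0]
ft_force: [-0.1, 0.5, -7.3]
grip_width: 0.192
grasp_force: 58.0
```

hand_motion(
  steps=[
    [[0, 0, -0.02, 0, 0, 0], [0, 0, -0.01, 0, 0, 0], [0, 0, 0, 0, 0, 0], [0, 0, 0, 0, 0, 0], [0, 0, 0, 0, 0, 0], [0, 0, 0, 0, 0, 0], [0, 0, 0, 0, 0, 0], [0, 0, 0, 0, 0, 0]],
  ],
)

```text
clock: 17.1
ee_pos: [0.5355, 0.0005, 0.2049]
ee_rot: [0.979, 0.205, -0.0, -0.0]
ft_force: [0.6, 0.4, -8.9]
grip_width: 0.187
grasp_force: 58.0
```

hand_motion(
  steps=[
    [[0, 0, 0, 0, 0, 0], [0, 0, 0, 0, 0, 0], [0, 0, 0, 0, 0, 0], [0, 0, 0, 0, 0, 0], [0, 0, 0, 0, 0, 0], [0, 0, 0, 0, 0, 0], [0, 0, 0, 0, 0, 0], [0, 0, 0, 0, 0, 0]],
  ],
)

```text
clock: 17.77
ee_pos: [0.5356, 0.0005, 0.2051]
ee_rot: [0.979, 0.205, -0.0, 0.0]
ft_force: [0.7, -0.2, -8.4]
grip_width: 0.187
grasp_force: 58.0
```

hand_motion(
  steps=[
    [[0, 0, 0, 0, 0, 0], [0, 0, 0, 0, 0, 0], [0, 0, 0, 0, 0, 0], [0, 0, 0, 0, 0, 0], [0, 0, 0, 0, 0, 0], [0, 0, 0, 0, 0, 0], [0, 0, 0, 0, 0, 0], [0, 0, 0, 0, 0, 0]],
  ],
)

```text
clock: 18.43
ee_pos: [0.5356, 0.0005, 0.2052]
ee_rot: [0.979, 0.205, 0.0, 0.0]
ft_force: [-0.0, -0.2, -8.5]
grip_width: 0.192
grasp_force: 58.0
```

hand_motion(
  steps=[
    [[0, 0, 0, 0, 0, 0], [0, 0, 0, 0, 0, 0], [0, 0, 0, 0, 0, 0], [0, 0, 0, 0, 0, 0], [0, 0, 0, 0, 0, 0], [0, 0, 0, 0, 0, 0], [0, 0, 0, 0, 0, 0], [0, 0, 0, 0, 0, 0]],
  ],
)

```text
clock: 19.1
ee_pos: [0.5356, 0.0005, 0.2052]
ee_rot: [0.979, 0.205, 0.0, 0.0]
ft_force: [0.7, 0.1, -8.4]
grip_width: 0.188
grasp_force: 58.0
```

```bash
python3 -c "
from plant import r, telemetry, capture;import cv2
cv2.imwrite('pics/end.png',capture('scene')['pixels'][:,:,::-1])"
```

```text
(no output)
```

View pics/end.png

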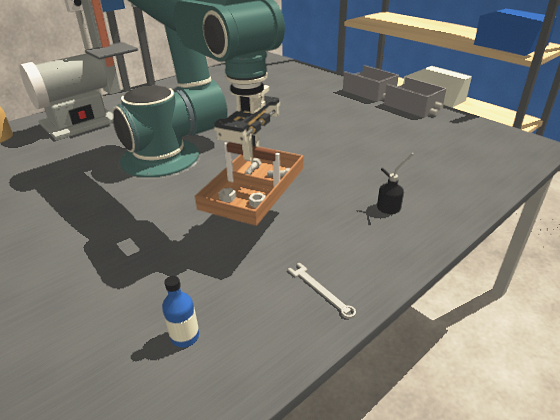

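The tote, around (250,185), hangs level with all four parts in it, and the bystanders have not moved.

```bash
python3 -c "
from plant import r, telemetry, capture;print(r.job_done())"
```

```text
the job is handed in; nothing more can be done
None
```

I put the stray nut and bolt in their matching bays, lifted the tote by its grip about 12 cm, held it level and steady for over two seconds, and handed the job in while still holding it; no verdict was shown.

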